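# Stand the float valve in the drip dish, float over the lip

### The job

Pick up the white valve that carries a ball float on a side arm and stand it upright in the steel drip dish that has a pouring lip, turned so that its float points straight out along the lip. Set it down gently rather than dropping it, let go, and leave the similar tap without a float where it stands.

Things in the scene. Friction and masses are not known exactly. Their poses are not given: they have to be found in the camera images.
- float_valve: White valve standing loose, 79 mm tall, about 0.16 kg. Origin: centre of its underside; z up, x towards its float. Brass foot 44 mm across, 8 high; shank 25 across; at 42 to 75 mm height a flat-sided head, 36 (x) by 30 mm (y), to grip from above across the 30. A rigid arm 30 mm up carries a white ball float. At the start the float points away from the robot within 46 degrees.
- float_center (a point): Centre of the valve's ball float, 36 mm across: 68 mm from the valve's axis along its x, 30 mm above its underside.
- drip_dish: Fixed round steel dish, 80 mm across, with a lip: a straight open channel 34 mm wide reaching 92 mm from its centre. Origin: centre of underside; x outwards along the lip, z up. Inner floor 5 mm above the plank, 71 mm across; rim 10 mm above the plank. The lip points away from the robot within 40 degrees. A like dish without a lip is fixed nearby: not this one.
- plain_tap: The similar white tap, not wanted: same foot, shank and head, but a short plain spout (43 mm from the axis) and no ball. Loose; origin at the centre of its underside, z up, x along its spout.
Mind the look-alikes: they are no part of the job. What is shaped like the float_valve but pink or purple is not meant. Leave any green look-alike of the drip_dish alone.

How it is judged:
At the end, for the whole second after the job is handed in: The float valve is at rest, upright within 6 degrees, foot flat on the inner floor of the lipped dish (axis within 16 mm of its centre), float pointing out along the lip within 15 degrees; the tap without a float still stands within 30 mm of its start (horizontal distance between float_valve and drip_dish below 0.016 m and z of float_valve in the frame of drip_dish between 0.002 and 0.008 m and angle between float_valve's own z axis and vertical below 0.1 rad and angle between the x axis of float_valve and the x axis of drip_dish, either way round below 0.262 rad and x of float_center in the frame of drip_dish above 0.04 m and linear speed of float_valve below 0.02 m/s and distance of plain_tap from where it was at the start of the episode below 0.03 m and angle between plain_tap's own z axis and vertical below 0.15 rad); the robot touches nothing.
It fails at once if the valve is dropped or thrown (falling or flung faster than 0.6 m/s with no finger on it, a fall of about 20 mm) (linear speed of float_valve above 0.6 m/s and contact force between the fingers and float_valve below 0.05 N).
It fails at once if the tap without a float is knocked over or shifted by more than 30 mm (distance of plain_tap from where it was at the start of the episode above 0.03 m or angle between plain_tap's own z axis and vertical above 0.5 rad).
It also fails if it takes over 38 s, if anything falls off the work surface, if the arm or the gripper's body presses on something with over 40 N, if the wrist force passes 120 N, or if a joint passes its speed limit or range.

### The arm

A 6-joint arm with a two-finger parallel gripper is mounted at the origin on the work surface. World frame = base frame: x ahead of the robot, y to its left, z up, the work surface at z = 0. Lengths are in m, angles in rad, forces in N, time in s.
With the tool pointing down it reaches from about 0.3 to 0.775 m from the base axis. Payload 14.6 kg.
Tool frame: the origin (TCP) lies at the very end of the fingers, on their centre line; the grasp point (between the pads) lies 19 mm behind it; z points along the fingers, y is the direction in which the jaws open and shut (so a half turn about z gives the same grasp; the last joint's range is limited). The gripper opens to 94 mm and grips with 3 to 60 N. Pads are 16 mm wide; open, the fingers measure 119 mm over their backs; the gripper's body (75 mm by 177 mm) begins 78 mm behind the grasp point.
Start: joints at [1.182, 0.3, 1.521, -0, 1.321, -0.067], TCP at [0.174, 0.522, 0.205] pointing down, gripper open.
Joint ranges: [-3.03, 3.03], [-0.79, 2.21], [0.23, 2.52], [-1.04, 4.18], [0, 3.07], [-2.55, 2.55]. Speed limits (rad/s): [2.22, 2.22, 2.57, 3.14, 3.14, 3.14].

### API

Orientations are given as [roll, pitch, yaw] about the fixed x, y, z axes, in that order (R = Rz(yaw) Ry(pitch) Rx(roll)).
In Python, from station import ctrl, eyes gives the robot as it stands.
- The arm moves only by the tool jog_arm, never from a script. Its argument "moves" is a list of rows, each a list of 3 entries, a list of its own where there are three numbers: the shift along the world's x, y, z in mm, then the turn, a rotation vector about the world's x, y, z in units of 5 degrees (1.0 is 5 degrees), then the finger opening in mm, from 0 to 94. In form: [[[tx, ty, tz], [wx, wy, wz], jaw], ...]. A call has 1 to 5 rows; each row is the pose to reach, as a shift and turn from the pose commanded when the call began; what a row does not reach only later rows make up. A row lasts 1/12 s, in which the tool goes at most 41.7 mm and 7.16 degrees, less where a joint would pass 70% of its speed; a pose out of reach is approached as far as the arm can. A call with a gripper value outside its range is refused whole. The fingers move at their own pace and stop on an object; "squeeze" is the grip in N (left out, the last holds). Time passes only in rows, so rows that repeat a pose let the fingers close. It gives the time, the measured TCP pose, the force and the opening at its end, in the units of the state.
- ctrl.get_obs(): the state, without advancing time (a new reading comes with each control period).
- eyes.camera(name): name is "side" or "top"; returns a dict with "frame" (480x640x3 uint8, red, green, blue), "vertical_fov" (degrees; the focal length in pixels is half the picture's height over the tangent of half this angle, whatever the lens; pixels are square), "cx", "cy" (the principal point, pixels), "eye" and "attitude" of the camera in the world. Camera axes: x right, y down, z forward; pixel columns grow to the right and rows downward; lengths in m; the calibration is good to about 2 mm. A picture is of the moment at which its call begins. There is no depth.
- ctrl.hand_in(): hands the job in, once; it reports no verdict.
The state is a dict: "time_s": time; "qpos": joint angles; "joint_vel": joint speeds; "tau": joint torques, N m; "ee_pos": TCP position; "eef_rot": TCP orientation; "force": force on the tool from outside, world axes, zero at the start; "moment": the same for the moment, N m; "grip_width": finger opening in m.
Only numpy, scipy, OpenCV 4.12 (cv2) and the standard library are available. Lean on these libraries where they do the work, as an engineer would, in place of code of your own. Each camera call takes 0.05 s, during which the arm holds its last target.

## Working session

There is one attempt and no reset: what is moved stays moved. The work goes in short steps, Python scripts to look and compute and a tool call to move; the robot and the scene stay as the last step left them, time stands still between calls to the robot, and variables do not carry over. Pictures are saved under pics/ and viewed, and the job is handed in when it is done.

Besides the shell and the picture viewer there is one more tool, called after "Emit:" as name(argument=value, ...), one argument or row to a line, values as JSON. jog_arm: Moves the arm, as the interface text tells. Its arguments: {"type":"object","properties":{"moves":{"type":"array","items":{"type":"array"}},"squeeze":{"type":"number"}},"required":["moves"]}

```bash
mkdir -p pics
cat > h.py <<'E'
import numpy as np, cv2
from station import ctrl, eyes
from scipy.spatial.transform import Rotation as R
def snap(name,tag):
    c=eyes.camera(name); cv2.imwrite(f'pics/{tag}.png',c['frame'][:,:,::-1]); return c
def f(c): return 240/np.tan(np.radians(c['vertical_fov'])/2)
def rot(c):
    a=np.array(c['attitude'],float)
    return a if a.shape==(3,3) else R.from_euler('xyz',a).as_matrix()
def plane(c,u,v,z):
    d=rot(c)@np.array([(u-c['cx'])/f(c),(v-c['cy'])/f(c),1]); e=np.array(c['eye']); return e+d*(z-e[2])/d[2]
def proj(c,p):
    q=rot(c).T@(np.array(p)-c['eye']); return q[:2]/q[2]*f(c)+[c['cx'],c['cy']]
E
python3 - <<'E'
from h import *
for n in('top','side'):
    c=snap(n,n+'0'); print(n,{k:v for k,v in c.items() if k!='frame'})
print(ctrl.get_obs())
E
```

```text
top {'vertical_fov': 46.47568670396156, 'cx': 320.56798533156064, 'cy': 239.1546245802464, 'eye': array([ 0.35704905, -0.00641345,  1.22991367]), 'attitude': array([-3.04109986,  0.01023455, -1.55289866])}
side {'vertical_fov': 56.768656614512494, 'cx': 330.3103015159603, 'cy': 240.76499792166982, 'eye': array([ 0.31146565, -0.75107164,  0.56289953]), 'attitude': array([-2.15393668, -0.00994112, -0.19998112])}
{'time_s': 0.1, 'qpos': array([ 1.18238826e+00,  3.00436675e-01,  1.52148442e+00,  2.16378701e-05,
        1.32070268e+00, -6.65852166e-02]), 'joint_vel': array([-1.36945038e-03, -1.73387861e-04,  2.87483699e-04,  1.71584849e-03,
       -1.94564410e-03,  4.68020444e-05]), 'tau': array([-5.85436319e-04, -5.32649982e+01, -3.53284371e+01,  7.08386209e-02,
        2.34750914e-02, -7.80344681e-05]), 'ee_pos': array([0.17386829, 0.52156048, 0.2049461 ]), 'eef_rot': array([-3.14056522e+00, -8.95191988e-05,  2.81976439e+00]), 'force': array([0.08022606, 0.04745881, 0.01925413]), 'moment': array([-0.0470011 , -0.00999628, -0.05966657]), 'grip_width': 0.09392449847656435}
```

View pics/top0.png

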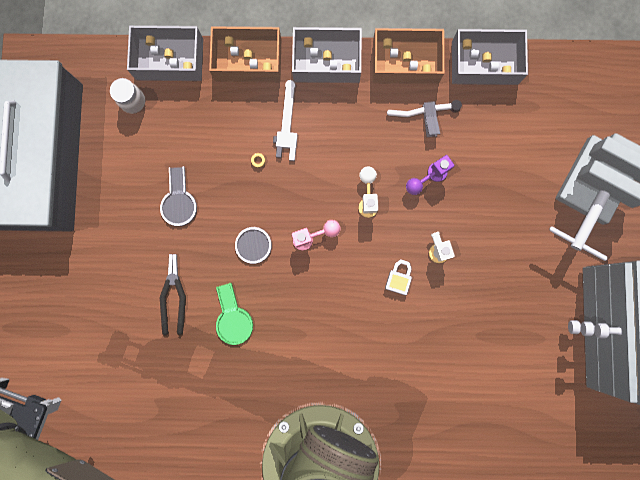

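View pics/side0.png

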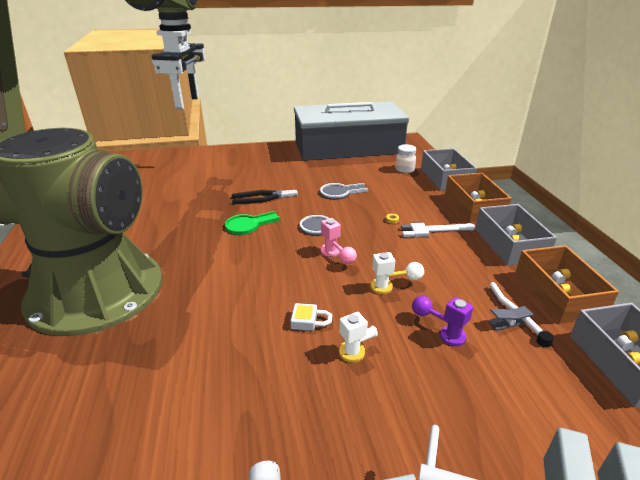

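Both views show these items (top-view pixels):
- **Valve candidates:** white with ball float at (370,202), ball at (368,175). The plain tap is at (442,247), the pink valve at (303,238) and the purple one at (441,167).
- **Dish candidates:** steel with lip at (178,208). The steel dish without a lip is at (253,245) and the green one at (235,325).

By the description I choose the white valve at (370,202) and the steel lipped dish at (178,208). Next come close crops and measurements.

Run:
```python
from h import *
c=eyes.camera('top'); s=eyes.camera('side')
a=cv2.resize(c['frame'][150:230,340:480],None,fx=5,fy=5,interpolation=cv2.INTER_CUBIC)[:, :400]
b=cv2.resize(c['frame'][150:230,140:220],None,fx=5,fy=5,interpolation=cv2.INTER_CUBIC)
cv2.imwrite('pics/crop.png',np.hstack([a,b])[:,:,::-1])
a=cv2.resize(s['frame'][240:310,350:440],None,fx=5,fy=5,interpolation=cv2.INTER_CUBIC)[:,:390]
b=cv2.resize(s['frame'][170:210,305:385],None,fx=5,fy=5,interpolation=cv2.INTER_CUBIC)
b=np.vstack([b,np.zeros((150,400,3),np.uint8)]); cv2.imwrite('pics/crop2.png',np.hstack([a,b])[:,:,::-1])
def m(c,tag,x0,y0,x1,y1,fn):
    I=c['frame'][y0:y1,x0:x1]; hsv=cv2.cvtColor(I,cv2.COLOR_RGB2HSV).astype(int)
    k=fn(hsv).astype(np.uint8); n,l,st,ce=cv2.connectedComponentsWithStats(k)
    for i in range(1,n):
        if st[i][4]>20:
            cn=cv2.findContours((l==i).astype(np.uint8),cv2.RETR_EXTERNAL,cv2.CHAIN_APPROX_NONE)[0][0]
            print(tag,ce[i]+[x0,y0],st[i]+[x0,y0,0,0,0],cv2.minEnclosingCircle(cn), cv2.minAreaRect(cn))
W=lambda h:(h[...,1]<50)&(h[...,2]>140)
B=lambda h:(h[...,1]>100)&(h[...,2]>150)&(h[...,0]>15)&(h[...,0]<35)
D=lambda h:(h[...,1]<70)
m(c,'topW',345,155,400,230,W); m(c,'topB',345,155,400,230,B); m(c,'topD',140,155,220,235,D)
m(s,'sideW',350,240,440,310,W); m(s,'sideB',350,240,440,310,B); m(s,'sideD',305,170,385,210,D)
```

```text
topW [367.55309735 174.48230088] [359 166  18  18 226] ((22.5, 19.617647171020508), 8.747319221496582) ((22.500001907348633, 19.5), (15.55634880065918, 16.970561981201172), 45.0)
topW [370.01953125 202.2578125 ] [363 194  15  19 256] ((24.5, 48.0), 11.10190200805664) ((25.0, 48.0), (18.0, 14.0), 90.0)
topB [367.09615385 214.19230769] [360 208  16  10  52] ((22.52597427368164, 58.110389709472656), 7.526883602142334) ((22.422679901123047, 58.70103073120117), (14.359161376953125, 6.748805999755859), 21.037511825561523)
topD [177.74587912 199.88049451] [ 160  166   37   60 1456] ((38.0, 40.5), 29.920827865600586) ((38.0, 40.5), (59.0, 36.0), 90.0)
sideW [351.68 251.08] [350 248   5   7  25] ((1.6428571939468384, 10.785714149475098), 3.234166145324707) ((2.0, 11.0), (6.0, 4.0), 90.0)
sideW [382.9982906 267.9025641] [373 252  22  36 585] ((33.5, 29.5), 18.344036102294922) ((33.5, 29.5), (35.0, 21.0), 90.0)
sideW [414.74493927 270.37246964] [406 262  18  18 247] ((64.63043212890625, 30.630434036254883), 9.022497177124023) ((64.50000762939453, 30.500003814697266), (16.970561981201172, 16.970561981201172), 45.0)
sideB [398.42647059 272.88235294] [389 270  18   7  68] ((47.5, 33.0), 9.013978004455566) ((47.47999572753906, 32.8599967956543), (4.101219177246094, 17.677669525146484), 81.8698959350586)
sideB [381.94701987 287.49668874] [371 279  22  15 151] ((31.5, 45.0), 10.920265197753906) ((31.408628463745117, 46.27919006347656), (21.374114990234375, 13.608186721801758), 4.085616588592529)
sideD [340.89893617 189.82624113] [320 183  48  17 564] ((38.5, 20.5), 23.63270378112793) ((38.5, 21.0), (16.0, 47.0), 90.0)
```

View pics/crop.png

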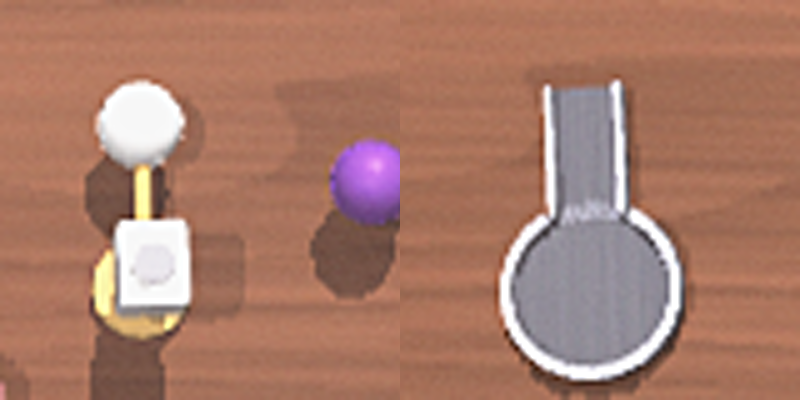

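View pics/crop2.png

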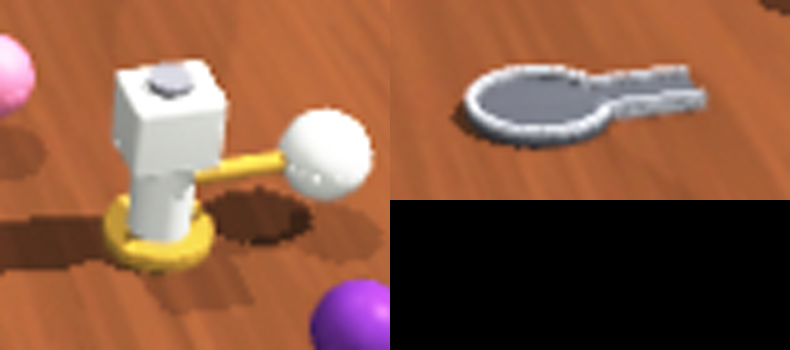

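The crops confirm the choice: white valve with a white ball and brass foot, knob at (370.4,202.8). The steel lipped dish is centred near (178.2,208), with its lip end at (177,167.5).

Run:
```python
from h import *
c=eyes.camera('top'); s=eyes.camera('side')
def tri(u,v):
    A=[];b=[]
    for k,p in((c,u),(s,v)):
        d=rot(k)@np.array([(p[0]-k['cx'])/f(k),(p[1]-k['cy'])/f(k),1]);d/=np.linalg.norm(d);P=np.eye(3)-np.outer(d,d);A.append(P);b.append(P@k['eye'])
    A=np.vstack(A);b=np.hstack(b);x,r,_,_=np.linalg.lstsq(A,b,rcond=None);return x,np.sqrt(r)
print('ball tri',tri((367.8,174.6),(414.6,270.6)), 'plane',plane(c,367.8,174.6,.03),plane(s,414.6,270.6,.03))
kn=(350+170/5,240+78/5)
print('knob tri',tri((370.4,202.6),kn),'plane79',plane(c,370.4,202.6,.079),plane(s,*kn,.079))
print('foot',plane(c,368,207.8,.008),plane(s,350+158/5,240+227/5,.008))
# dish: rim ellipse by contour fit in top
I=c['frame'][155:235,140:220];h=cv2.cvtColor(I,cv2.COLOR_RGB2HSV);k=(h[...,1]<70).astype(np.uint8)
cn=cv2.findContours(k,cv2.RETR_EXTERNAL,cv2.CHAIN_APPROX_NONE)[0];cn=max(cn,key=cv2.contourArea)[:,0]+[140,155]
lo=cn[cn[:,1]>195]
P=np.array([plane(c,u,v,.01)[:2] for u,v in lo])
A=np.c_[2*P,np.ones(len(P))];x=np.linalg.lstsq(A,(P**2).sum(1),rcond=None)[0];r=np.sqrt(x[2]+x[0]**2+x[1]**2)
print('dish fit',x[:2],r,'resid mm',np.abs(np.hypot(*(P-x[:2]).T)-r).max()*1e3)
l=cn[(cn[:,1]<188)&(cn[:,1]>170)]; L=l[l[:,0]<177];Rr=l[l[:,0]>=177]
for t in(L,Rr):
    Q=np.array([plane(c,u,v,.01)[:2] for u,v in t]);vx=cv2.fitLine(Q.astype(np.float32),cv2.DIST_L2,0,.001,.001).ravel();print('side',vx, np.degrees(np.arctan(vx[1]/vx[0])))
e=plane(c,177,167,.01)[:2]; print('lip end',e,e-x[:2],np.linalg.norm(e-x[:2]),np.degrees(np.arctan2(*(e-x[:2])[::-1])))
Is=s['frame'][170:210,305:385];ks=(cv2.cvtColor(Is,cv2.COLOR_RGB2HSV)[...,1]<70)
sd=np.array([305+(470+610)/2/5-78,170+100/5]);print('side dish',plane(s,*sd,.01))
# plain tap, pink
print('tap knob',plane(c,446,248,.079)); print('pink',plane(c,302,238,.079),plane(c,332,229,.03),'purple ball',plane(c,415,186,.03),'padlock',plane(c,401,280,.01))
```

```text
ball tri (array([ 0.62182558, -0.09270132,  0.02695263]), array([0.00015605])) plane [ 0.62104602 -0.09245239  0.03      ] [ 0.62017824 -0.0964429   0.03      ]
knob tri (array([ 0.55273011, -0.09546171,  0.07447389]), array([0.00126131])) plane79 [ 0.55108508 -0.09490427  0.079     ] [ 0.55141982 -0.10152056  0.079     ]
foot [ 0.55135389 -0.09517375  0.008     ] [ 0.55168206 -0.10301943  0.008     ]
dish fit [0.54510593 0.32476625] 0.04019094627299802 resid mm 1.409180455723316
side [0.99897987 0.04515809 0.60858816 0.34774515] 2.5882483
side [0.99339956 0.11470522 0.6091395  0.31272888] 6.5866227
lip end [0.63601761 0.33109417] [0.09091169 0.00632792] 0.0911316471529813 3.9816599199150433
side dish [0.54606243 0.31409864 0.01      ]
tap knob [ 0.45891139 -0.25145358  0.079     ]
pink [0.47462939 0.04593099 0.079     ] [ 0.50027772 -0.01627957  0.03      ] purple ball [ 0.5974402  -0.19524499  0.03      ] padlock [ 0.39351545 -0.16820807  0.01      ]
```

Measurements are consistent: the ball triangulates to z=27 mm (expected 30), dish radius to 40.2 mm, and lip reach to 91 mm. The estimates are:
- **Valve:** (0.5515, -0.096), float yaw about 2°.
- **Dish:** (0.545, 0.324), lip yaw about 4°.

Now I move above the valve. The total move is (+377, -618), with a turn of +20°.

Emit:
jog_arm(
  moves=[
    [[15,-25,0],[0,0,0.3],80],
    [[35,-57,0],[0,0,0.6],80],
    [[55,-90,0],[0,0,0.9],80],
    [[75,-123,0],[0,0,1.2],80],
    [[95,-155,0],[0,0,1.5],80],
  ],
  squeeze=20,
)

```text
time_s: 0.72
ee_pos: [0.2693, 0.3651, 0.2054]
eef_rot: [-3.142, 0.0, 2.953]
force: [1.2, 0.6, 0.4]
grip_width: 0.08
```

Emit:
jog_arm(
  moves=[
    [[20,-33,0],[0,0,0.3],80],
    [[40,-66,0],[0,0,0.6],80],
    [[60,-99,0],[0,0,0.9],80],
    [[80,-132,0],[0,0,1.2],80],
    [[100,-164,0],[0,0,1.5],80],
  ],
)

```text
time_s: 1.13
ee_pos: [0.3695, 0.2009, 0.2057]
eef_rot: [3.141, 0.001, 3.083]
force: [0.6, 0.3, 0.6]
grip_width: 0.0798
```

Emit:
jog_arm(
  moves=[
    [[20,-33,0],[0,0,0.2],80],
    [[40,-66,0],[0,0,0.4],80],
    [[60,-99,0],[0,0,0.6],80],
    [[80,-132,0],[0,0,0.8],80],
    [[100,-164,0],[0,0,1.0],80],
  ],
)

```text
time_s: 1.55
ee_pos: [0.4696, 0.0367, 0.2056]
eef_rot: [-3.142, 0.0, -3.114]
force: [1.3, 0.2, 0.2]
grip_width: 0.0801
```

Emit:
jog_arm(
  moves=[
    [[20,-33,0],[0,0,0],80],
    [[40,-66,0],[0,0,0],80],
    [[60,-95,0],[0,0,0],80],
    [[75,-120,0],[0,0,0],80],
    [[82,-135,0],[0,0,0],80],
  ],
)

```text
time_s: 1.97
ee_pos: [0.552, -0.0989, 0.2049]
eef_rot: [-3.141, -0.0, -3.116]
force: [0.3, 0.1, 1.0]
grip_width: 0.0797
```

Emit:
jog_arm(
  moves=[
    [[0,1,-15],[0,0,0],80],
    [[0,2,-40],[0,0,0],80],
    [[0,3,-70],[0,0,0],80],
    [[0,3,-95],[0,0,0],80],
    [[0,3,-105],[0,0,0],80],
  ],
)

```text
time_s: 2.38
ee_pos: [0.5495, -0.0929, 0.0971]
eef_rot: [3.14, -0.004, -3.114]
force: [0.6, -0.9, -0.2]
grip_width: 0.0801
```

Run:
```python
from h import *
s=snap('side','side1'); c=snap('top','top1')
a=cv2.resize(s['frame'][160:320,300:480],None,fx=4,fy=4); a=a[:600]; cv2.imwrite('pics/s1.png',cv2.resize(a,(675,600))[:,:,::-1])
```

```text
(no output)
```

View pics/s1.png

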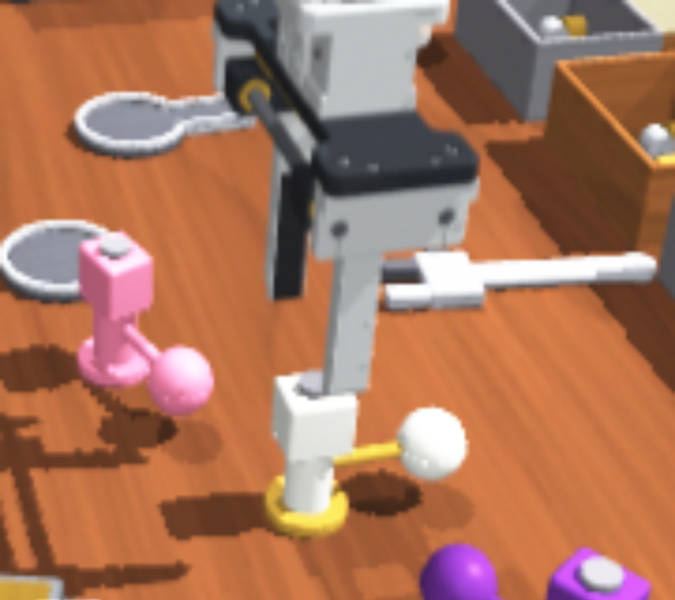

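The view shows the fingers above the white valve's head, one on each side, with clear space around them. I descend and then grip.

Emit:
jog_arm(
  moves=[
    [[0,0,-15],[0,0,0],80],
    [[0,0,-30],[0,0,0],80],
    [[0,0,-45],[0,0,0],80],
    [[0,0,-56],[0,0,0],80],
    [[0,0,-56],[0,0,0],80],
  ],
)

```text
time_s: 2.9
ee_pos: [0.5507, -0.0932, 0.0438]
eef_rot: [3.141, -0.001, -3.114]
force: [0.0, -0.3, 0.3]
grip_width: 0.0801
```

Run:
```python
from h import *
print(ctrl.get_obs()['ee_pos'])
s=snap('side','side2')
a=cv2.resize(s['frame'][160:320,300:480],(675,600)); cv2.imwrite('pics/s2.png',a[:,:,::-1])
```

```text
[ 0.55069164 -0.09319991  0.04380916]
```

View pics/s2.png

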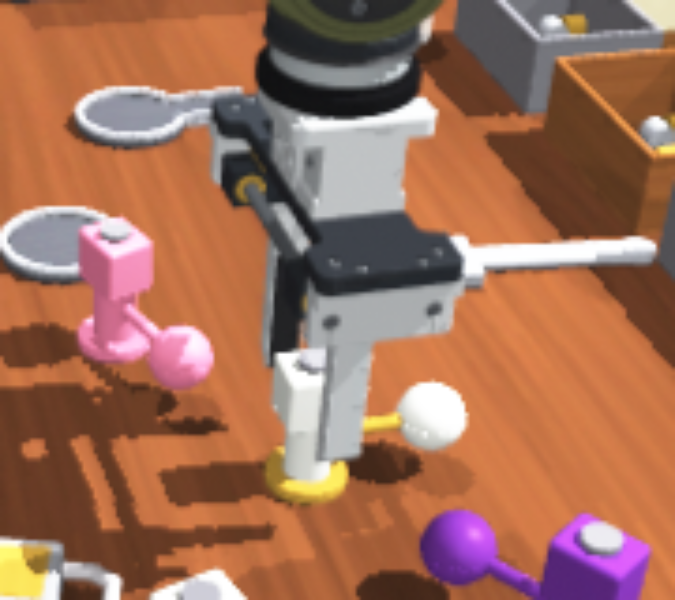

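Emit:
jog_arm(
  moves=[
    [[0,-2,-2],[0,0,0],60],
    [[0,-2,-2],[0,0,0],45],
    [[0,-2,-2],[0,0,0],35],
    [[0,-2,-2],[0,0,0],25],
    [[0,-2,-2],[0,0,0],20],
  ],
  squeeze=20,
)

```text
time_s: 3.37
ee_pos: [0.5511, -0.0953, 0.0429]
eef_rot: [-3.141, 0.0, -3.114]
force: [0.7, -0.2, -0.1]
grip_width: 0.05
```

Emit:
jog_arm(
  moves=[
    [[0,0,0],[0,0,0],20],
    [[0,0,0],[0,0,0],20],
    [[0,0,0],[0,0,0],20],
    [[0,0,0],[0,0,0],20],
    [[0,0,0],[0,0,0],20],
  ],
)

```text
time_s: 3.78
ee_pos: [0.551, -0.0953, 0.0425]
eef_rot: [-3.142, 0.0, -3.114]
force: [-1.1, -0.9, 1.6]
grip_width: 0.0298
```

Emit:
jog_arm(
  moves=[
    [[0,0,10],[0,0,0],20],
    [[0,0,25],[0,0,0],20],
    [[0,0,50],[0,0,0],20],
    [[0,0,75],[0,0,0],20],
    [[0,0,90],[0,0,0],20],
  ],
)

```text
time_s: 4.2
ee_pos: [0.5515, -0.0953, 0.1356]
eef_rot: [-3.141, 0.003, -3.114]
force: [1.0, -0.0, -1.4]
grip_width: 0.0298
```

Run:
```python
from h import *
o=ctrl.get_obs();print(o['ee_pos'],o['eef_rot'],o['grip_width'],o['force'])
s=snap('side','side3')
a=cv2.resize(s['frame'][120:320,300:480],(540,600)); cv2.imwrite('pics/s3.png',a[:,:,::-1])
```

```text
[ 0.55151273 -0.09533553  0.1356165 ] [-3.14095690e+00  2.52112961e-03 -3.11425992e+00] 0.02981382679220884 [ 0.97044014 -0.04188308 -1.37565036]
```

View pics/s3.png

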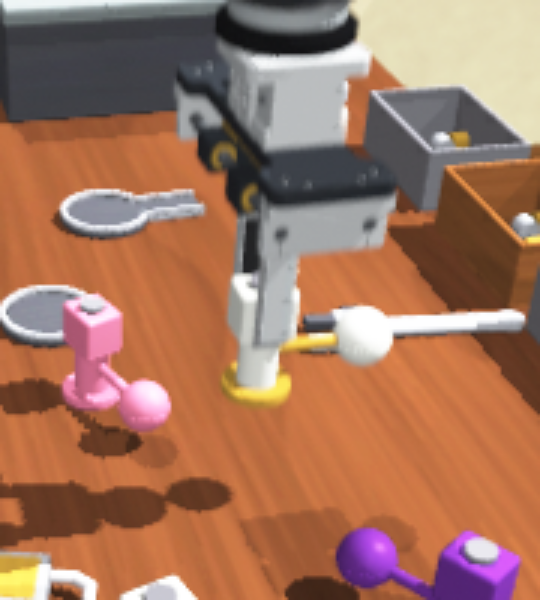

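The valve is held upright and clear of the table. Now I move across to the dish with dy +419 in all.

Emit:
jog_arm(
  moves=[
    [[0,10,0],[0,0,0.1],20],
    [[0,30,0],[0,0,0.2],20],
    [[-1,60,0],[0,0,0.3],20],
    [[-1,90,0],[0,0,0.4],20],
    [[-2,125,0],[0,0,0.5],20],
  ],
)

```text
time_s: 4.67
ee_pos: [0.548, 0.0311, 0.131]
eef_rot: [3.141, -0.002, -3.071]
force: [1.2, -0.3, -1.3]
grip_width: 0.0299
```

Emit:
jog_arm(
  moves=[
    [[0,35,0],[0,0,0],20],
    [[-1,70,0],[0,0,0],20],
    [[-1,105,0],[0,0,0],20],
    [[-2,140,0],[0,0,0],20],
    [[-2,175,0],[0,0,0],20],
  ],
)

```text
time_s: 5.08
ee_pos: [0.5455, 0.207, 0.1309]
eef_rot: [-3.141, -0.002, -3.07]
force: [0.3, 0.1, -2.3]
grip_width: 0.0297
```

Emit:
jog_arm(
  moves=[
    [[0,35,0],[0,0,0],20],
    [[-1,65,0],[0,0,0],20],
    [[-1,90,0],[0,0,0],20],
    [[-2,110,0],[0,0,0],20],
    [[-2,119,0],[0,0,0],20],
  ],
)

```text
time_s: 5.5
ee_pos: [0.5433, 0.3264, 0.1306]
eef_rot: [-3.141, -0.002, -3.068]
force: [-0.5, -0.6, -1.4]
grip_width: 0.0294
```

Emit:
jog_arm(
  moves=[
    [[0,0,-10],[0,0,0],20],
    [[0,0,-25],[0,0,0],20],
    [[0,0,-45],[0,0,0],20],
    [[0,0,-55],[0,0,0],20],
    [[0,0,-55],[0,0,0],20],
  ],
)

```text
time_s: 5.92
ee_pos: [0.5437, 0.3221, 0.074]
eef_rot: [-3.139, -0.005, -3.072]
force: [-0.4, 0.8, -1.0]
grip_width: 0.0302
```

Run:
```python
from h import *
o=ctrl.get_obs();print(o['ee_pos'],o['eef_rot'],o['grip_width'],o['force'])
s=snap('side','side4');c=snap('top','top4')
a=cv2.resize(s['frame'][100:220,290:400],(550,600))[:, :400]; b=cv2.resize(c['frame'][140:240,140:220],(400,500)); b=np.vstack([b,np.zeros((100,400,3),np.uint8)])
a=cv2.resize(s['frame'][100:220,300:380],(400,600))
cv2.imwrite('pics/s4.png',np.hstack([a,b])[:,:,::-1])
```

```text
[0.54369789 0.32208474 0.07403799] [-3.13940755 -0.00481889 -3.07156579] 0.03018010026325056 [-0.38696322  0.78785711 -1.02924299]
```

View pics/s4.png

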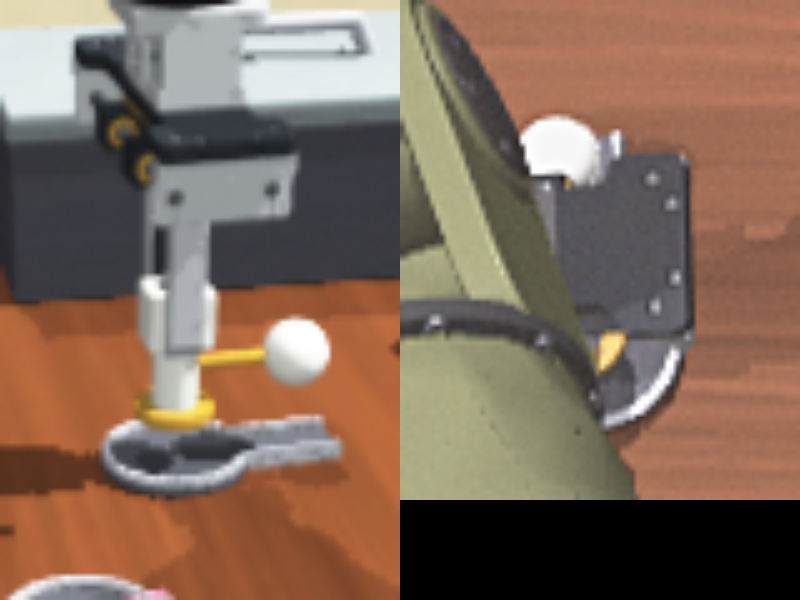

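The left crop shows the valve upright just above the lipped dish, with the float pointing along the lip. I check it numerically.

Run:
```python
from h import *
c=eyes.camera('top');s=eyes.camera('side')
b=plane(c,171.6,170,.0615); print('ball top',b)
bs=plane(s,300+297/5,100+351/5,.0615); print('ball side',bs)
print('foot side',plane(s,300+175/5,100+405/5,.0395),'dish side',plane(s,300+177/5,100+455/5,.01))
p=[.5437+.068*np.cos(.07),.322+.068*np.sin(.07),.0615];print('expected ball',p,proj(c,p),proj(s,p))
print('dish ctr exp side px',proj(s,[.545,.3248,.01]),'meas',300+177/5,100+455/5, 'foot exp',proj(s,[.5437,.3221,.0395]),300+175/5,100+405/5)
print('toolbox',plane(c,62,220,.12))
```

```text
ball top [0.61754705 0.32811236 0.0615    ]
ball side [0.61355737 0.31814684 0.0615    ]
foot side [0.54456778 0.30928688 0.0395    ] dish side [0.5458943  0.30804821 0.01      ]
expected ball [np.float64(0.611533468017223), np.float64(0.32675611361895224), 0.0615] [172.10811213 172.78017567] [357.88094103 168.95249645]
dish ctr exp side px [333.81742953 188.29119912] meas 335.4 191.0 foot exp [333.70793065 178.98719891] 335.0 181.0
toolbox [0.49870969 0.52794818 0.12      ]
```

Everything agrees within about 3 mm and a few degrees. Floor contact is expected at TCP z≈0.0475, so I lower gently.

Emit:
jog_arm(
  moves=[
    [[0,1,-5],[0,0,0],20],
    [[1,2,-10],[0,0,0],20],
    [[1,2,-15],[0,0,0],20],
    [[1,2,-20],[0,0,0],20],
    [[1,2,-22],[0,0,0],20],
  ],
)

```text
time_s: 6.53
ee_pos: [0.5456, 0.3256, 0.0543]
eef_rot: [-3.141, -0.001, -3.071]
force: [-0.1, 0.0, -1.5]
grip_width: 0.0292
```

Emit:
jog_arm(
  moves=[
    [[0,0,0],[0,0,0],20],
    [[0,0,0],[0,0,0],20],
    [[0,0,0],[0,0,0],20],
  ],
)

```text
time_s: 6.78
ee_pos: [0.5461, 0.3258, 0.0557]
eef_rot: [3.141, 0.0, -3.071]
force: [0.7, -0.1, -2.2]
grip_width: 0.0295
```

Emit:
jog_arm(
  moves=[
    [[0,-1,-1],[0,0,0],20],
    [[0,-1,-2],[0,0,0],20],
    [[0,-1,-3],[0,0,0],20],
    [[0,-1,-4],[0,0,0],20],
    [[0,-1,-5],[0,0,0],20],
  ],
)

```text
time_s: 7.2
ee_pos: [0.5459, 0.3248, 0.0503]
eef_rot: [-3.142, -0.0, -3.071]
force: [0.0, 0.4, -2.0]
grip_width: 0.03
```

Emit:
jog_arm(
  moves=[
    [[0,0,-1],[0,0,0],20],
    [[0,0,-1],[0,0,0],20],
    [[0,0,-2],[0,0,0],20],
    [[0,0,-2],[0,0,0],20],
  ],
)

```text
time_s: 7.53
ee_pos: [0.5459, 0.3247, 0.0483]
eef_rot: [-3.142, -0.0, -3.071]
force: [0.0, 0.6, -1.6]
grip_width: 0.0301
```

Emit:
jog_arm(
  moves=[
    [[0,0,-0.5],[0,0,0],20],
    [[0,0,-0.5],[0,0,0],20],
    [[0,0,-1],[0,0,0],20],
    [[0,0,-1],[0,0,0],20],
  ],
)

```text
time_s: 7.87
ee_pos: [0.546, 0.3248, 0.0475]
eef_rot: [3.142, 0.0, -3.071]
force: [0.3, -0.8, -0.7]
grip_width: 0.03
```

Emit:
jog_arm(
  moves=[
    [[0,0,-0.5],[0,0,0],20],
    [[0,0,-0.5],[0,0,0],20],
    [[0,0,-0.5],[0,0,0],20],
  ],
)

```text
time_s: 8.12
ee_pos: [0.5461, 0.3248, 0.0475]
eef_rot: [3.141, 0.0, -3.071]
force: [-2.8, -2.5, 5.1]
grip_width: 0.0299
```

The force has turned upward (+5 N), and z sits exactly where floor contact was predicted. One look before letting go.

Run:
```python
from h import *
s=snap('side','side5'); o=ctrl.get_obs(); print(o['force'],o['ee_pos'])
cv2.imwrite('pics/s5.png',cv2.resize(s['frame'][130:210,300:390],(675,600),interpolation=cv2.INTER_CUBIC)[:,:,::-1])
```

```text
[-2.79341931 -0.47271012  5.23658482] [0.54606514 0.32479288 0.04749423]
```

View pics/s5.png

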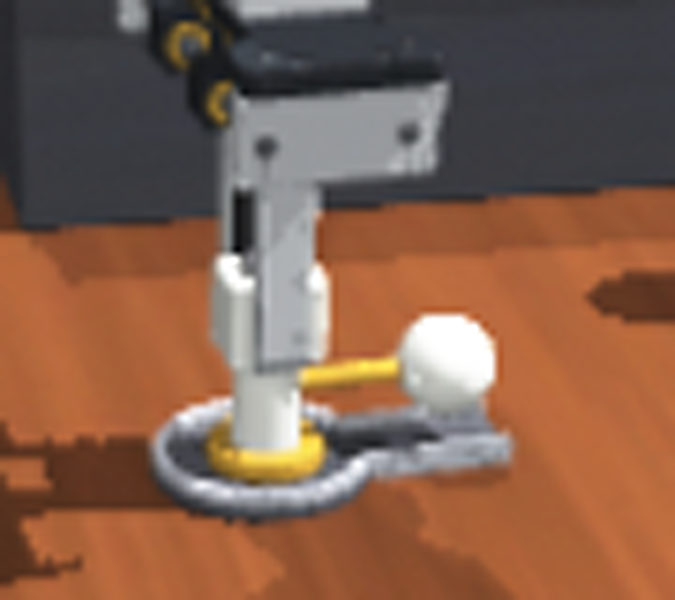

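The foot sits inside the dish, centred near crop (268,455), and the float is above the lip. Opening, then straight up.

Emit:
jog_arm(
  moves=[
    [[0,0,0],[0,0,0],32],
    [[0,0,0],[0,0,0],40],
    [[0,0,0],[0,0,0],55],
    [[0,0,0],[0,0,0],70],
    [[0,0,0],[0,0,0],70],
  ],
)

```text
time_s: 8.58
ee_pos: [0.5459, 0.3248, 0.0468]
eef_rot: [-3.142, -0.0, -3.071]
force: [1.0, -0.8, 0.7]
grip_width: 0.0553
```

Emit:
jog_arm(
  moves=[
    [[0,0,3],[0,0,0],70],
    [[0,0,15],[0,0,0],70],
    [[0,0,40],[0,0,0],70],
    [[0,0,75],[0,0,0],70],
    [[0,0,110],[0,0,0],70],
  ],
)

```text
time_s: 9.0
ee_pos: [0.5456, 0.3246, 0.1589]
eef_rot: [-3.141, -0.001, -3.071]
force: [0.2, 0.6, 0.9]
grip_width: 0.07
```

Emit:
jog_arm(
  moves=[
    [[-10,-30,10],[0,0,0],70],
    [[-20,-65,20],[0,0,0],70],
    [[-30,-100,20],[0,0,0],70],
    [[-40,-135,20],[0,0,0],70],
    [[-50,-160,20],[0,0,0],70],
  ],
)

```text
time_s: 9.42
ee_pos: [0.4953, 0.1626, 0.1782]
eef_rot: [-3.142, 0.001, -3.071]
force: [1.1, -1.0, 0.0]
grip_width: 0.0702
```

Emit:
jog_arm(
  moves=[
    [[-20,-30,0],[0,0,0],70],
    [[-40,-60,0],[0,0,0],70],
    [[-50,-80,0],[0,0,0],70],
    [[-60,-95,0],[0,0,0],70],
    [[-60,-95,0],[0,0,0],70],
  ],
)

```text
time_s: 9.83
ee_pos: [0.4349, 0.0679, 0.1782]
eef_rot: [-3.141, 0.001, -3.073]
force: [0.1, 0.1, 0.9]
grip_width: 0.0702
```

Run:
```python
from h import *
s=snap('side','side6');c=snap('top','top6');o=ctrl.get_obs();print(o['time_s'],o['ee_pos'],o['force'])
a=cv2.resize(s['frame'][130:210,305:385],(400,400),interpolation=cv2.INTER_CUBIC);b=cv2.resize(c['frame'][150:230,140:220],(400,400),interpolation=cv2.INTER_CUBIC)
cv2.imwrite('pics/s6.png',np.hstack([a,b])[:,:,::-1])
```

```text
9.9333 [0.43625583 0.06962689 0.17802545] [-0.2868115   0.82095724  0.22563097]
```

View pics/s6.png

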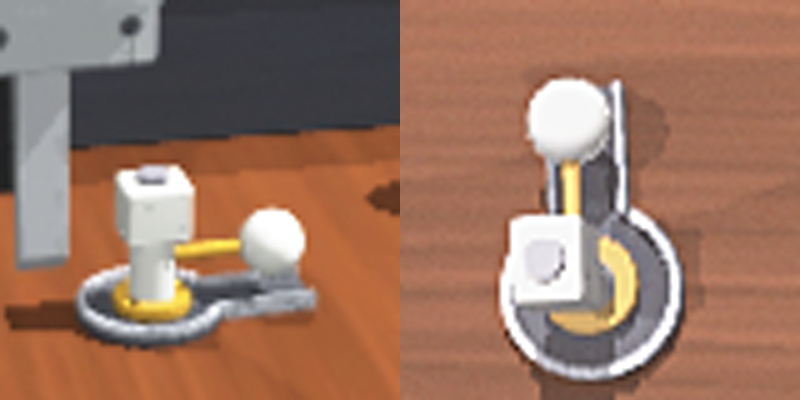

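View pics/top6.png

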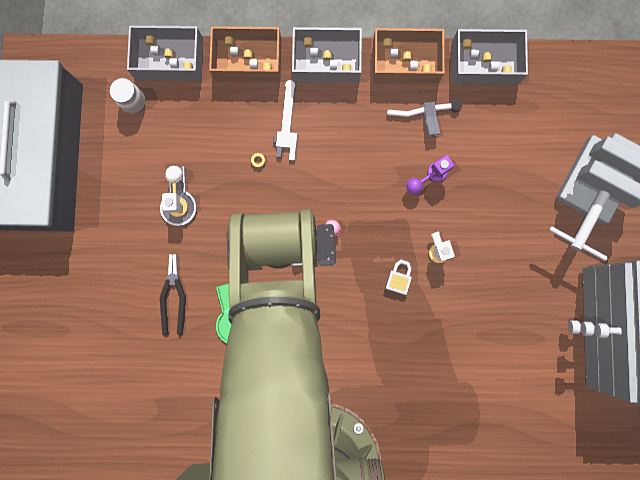

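The valve stands in the dish with its float over the lip, and the tap at (442,247) is unmoved. A last numeric check:

Run:
```python
from h import *
c=eyes.camera('top')
d=np.array([.5451,.3248]);k=plane(c,169,202.4,.084)[:2];b=plane(c,173.6,173.8,.035)[:2]
fr=plane(c,187.4,206,.013)[:2]
print('knob-dish mm',(k-d)*1e3,'float',(b-k)*1e3,np.hypot(*(b-k)),np.degrees(np.arctan2(*(b-k)[::-1])),'foot right edge y rel (exp -22)',(fr-d)*1e3)
a=cv2.imread('pics/top0.png')[225:275,420:465].astype(int);e=cv2.imread('pics/top6.png')[225:275,420:465].astype(int);print('tap diff px',(np.abs(a-e).max(2)>40).sum())
```

```text
knob-dish mm [-1.21170297 -0.77304468] float [71.20727455  6.92296466] 0.07154301775031915 5.552999082484864 foot right edge y rel (exp -22) [  2.98994689 -21.38117881]
tap diff px 0
```

```bash
python3 -c "
from h import *
print(ctrl.hand_in())"
```

```text
the job is handed in; nothing more can be done
None
```

I gripped the white float valve by its head and carried it over. I lowered it until the floor contact showed (about 5 N, at the height predicted), then opened the fingers, backed away and handed the job in. The robot clock read 9.9 s shortly before hand-in. The hand-in gives no verdict, so these are my own last checks.

- **Position and heading:** the valve stands upright in the lipped steel dish, with its axis about 1.5 mm from the centre. Its float points at about 5.5° and the lip at about 4°, so they agree within roughly 2°.
- **Plain tap:** its pixels did not change between the first and last top views.
- **Disagreements:** the side camera placed things 4–17 mm lower in y than the top camera, more for the far objects. I trusted the top view and used the side view only for relative checks. The float measured 71.5 mm from the axis instead of 68 mm, which is within pixel and calibration error.

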